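Turn the sample rack's status flag to green

ROBOT

A 7-joint arm with a two-finger parallel gripper is mounted at the origin on the work surface. World frame = base frame: x ahead of the robot, y to its left, z up, the work surface at z = 0. Lengths are in m, angles in rad, forces in N, time in s.
With the tool pointing down it reaches from about 0.425 to 1.025 m from the base axis. Payload 9.4 kg.
Tool frame: the origin (TCP) lies where the fingers leave the gripper's body, on its centre line; the fingertips stand 84 mm ahead of it and the grasp point (between the pads) lies 65 mm ahead of it; z points along the fingers, x is the direction in which the jaws open and shut, and the axes are right-handed (so a half turn about z gives the same grasp; the last joint's range is limited). The gripper opens to 93 mm and grips with 3 to 60 N. Pads are 15 mm wide; open, the fingers measure 128 mm over their backs; the gripper's body (75 mm by 188 mm) begins 65 mm behind the grasp point.
Start: joints at [-1.225, 0.599, -0.003, 1.599, 0.002, 0.943, -0.08], TCP at [0.297, 0.661, 0.303] pointing down, gripper open.
Joint ranges: [-2.57, 2.57], [-0.35, 1.97], [-1.29, 1.29], [0.11, 2.56], [-1.05, 4.19], [0.11, 1.86], [-2.63, 2.63]. Speed limits (rad/s): [2.22, 2.22, 3.01, 3.01, 3.14, 3.14, 3.14].

INTERFACE

Orientations are given as a rotation vector (axis times angle).
In Python, from station import read_state, capture, close_job, look_for, regions_of, mark_of gives the robot as it stands. The module is installed in compiled form; this text tells all that it offers.
- The arm moves only by the tool arm_command, never from a script. Its argument "series" is a list of rows, each a list of 3 entries, a list of its own where there are three numbers: the finger opening in cm, from 0 to 9.3, then the shift along the world's x, y, z in cm, then the turn, a rotation vector about the world's x, y, z in rad. A call has 1 to 5 rows; each row is the pose to reach, as a shift and turn from the pose commanded when the call began; what a row does not reach only later rows make up. A row lasts 1/8 s, in which the tool goes at most 62.5 mm and 10.7 degrees, less where a joint would pass 70% of its speed; a pose out of reach is approached as far as the arm can. A call with a gripper value outside its range is refused whole. The fingers move at their own pace and stop on an object; "grip_force" is the grip in N (left out, the last holds). Time passes only in rows, so rows that repeat a pose let the fingers close. It gives the time, the measured TCP pose, the force and the opening at its end, in the units of the state.
- read_state(): the state, without advancing time (a new reading comes with each control period).
- capture(name): name is "scene" or "side" or "wrist"; returns a dict with "color" (480x640x3 uint8, red, green, blue), "depth" (480x640 float32, m along the optical axis (not along the pixel's ray), 0 where there is no reading), "camera_matrix" (3x3 intrinsics, pixels), "eye" and "rotation" of the camera in the world; the wrist camera has in their place "T_tool_cam" (4x4, takes a point from camera to tool coordinates, whose origin is the TCP and whose axes are the tool frame's). Camera axes: x right, y up, looking along -z (the intrinsics and any distortion apply to the point x, -y, -z); pixel columns grow to the right and rows downward; lengths in m; the calibration is good to about 2 mm. A picture is of the moment at which its call begins: read the wrist's pose just before it.
- close_job(): hands the job in, once; it reports no verdict.
Trained networks look in the newest picture that a camera, given by its name, has taken for a name from the list of things; names that differ only in an ending like _2 or _b are one class to them, and where a whole thing is asked for, a point or a joint stands for the part that bears it (a point fixed in the world has none). Each returns a list of dicts, best first, with "confidence" (0 to 1); they miss things now and then, are a little off and sometimes report something else, mostly with a low value. They report only what shows in the picture. A call takes as long as a camera call. They do not tell look-alikes from the thing itself.
- look_for(label, camera): "rect" ([centre column, centre row, width, height] in pixels, round what is visible of it).
- regions_of(label, camera): "pixels" (480x640 bool, what is visible of it) and "rect" ([centre column, centre row, width, height] in pixels, round what is visible of it).
- mark_of(label, camera): "centre" ([row, column] in pixels: a listed point, or the origin of a listed thing).
The state is a dict: "time_s": time; "joint_pos": joint angles; "dq": joint speeds; "joint_torque": joint torques, N m; "tool_pos": TCP position; "ee_rot": TCP orientation; "contact_force": force on the tool from outside, world axes, zero at the start; "ft_torque": the same for the moment, N m; "width": opening from 0.0 (shut) to 1.0 (fully open).
Only numpy, scipy, OpenCV 4.12 (cv2) and the standard library are available. Lean on these libraries where they do the work, as an engineer would, in place of code of your own. Each camera call takes 0.05 s, during which the arm holds its last target. There are 200 camera calls.

TASK

The rack of red-capped tubes has been read at the microscope: slip a fingertip under the front edge of its yellow status flag and lead the flag gently up and over its hinge, without flicking or pinching it, until it lies flat to the rear showing its green face. Do not lift, tip or push the rack out of its place; leave the tubes, the other two racks with their flags, and the bottles, cup, slide box and marker as they are.

Things in the scene. Friction and masses are not known exactly. Their poses are not given: they have to be found in the camera images.
- rack_red: Rack of the red-capped tubes: pale blue plastic, 50 mm deep (its x), 180 mm long (its y, -85 to +95 mm), 64 mm high, loose, about 0.7 kg. Origin on its underside; x points to its rear (away from the robot at yaw 0), y to its left, z up. Right part (y -85 to 0): grid with two red-capped tubes at (-10, -50) and (10, -70) mm, caps ending 24 mm above the rack. Left part: bare deck with the status flag
- rack_blue: Rack of the blue-capped tubes: same pale blue rack as the red-capped one, with two blue-capped tubes at the same places.
- rack_grey: Rack of the grey-capped tubes: same pale blue rack as the red-capped one, with two grey-capped tubes at the same places.
- flag_red (a joint): Status flag of the red rack, rad: 0 = flat to the front, yellow face up; 1.57 = upright; 3.14 = flat to the rear, green face up (stops at both ends); starts at 0 to 0.4. Plate 70 mm from hinge to free edge, 60 mm wide, 4 mm thick, 30 g. Stiff hinge (0.025 N m, 0.4 N at the edge): it stays at any angle it is left at, even past upright, so it must be led until flat. See the hinge and edge entries.
- flag_blue (a joint): Status flag of the blue rack, rad: 0 = flat to the front, yellow face up; 1.57 = upright; 3.14 = flat to the rear, green face up; starts at 0 to 0.2 (yellow), to stay so.
- flag_grey (a joint): Status flag of the grey rack, rad: 0 = flat to the front, yellow face up; 1.57 = upright; 3.14 = flat to the rear, green face up; starts at 2.98 to 3.14 (already green), to stay so.
- flag_red_hinge (a point): Middle of the red rack's flag hinge: on the hinge line, at (0, 50, 70) mm in the rack's frame; it runs along the rack's y. The flat plate lies 4 mm above the deck.
- flag_red_edge (a point): Middle of the red rack's flag's free edge, half-way through its thickness, 70 mm from the hinge line. Flat, the plate overhangs the rack's front by 45 mm (turned over, its rear), with nothing below the overhang down to the bench: a fingertip slanted some 45 degrees, pointing forward and down, fits under the front edge.
- tube_red0_mid (a point): Centre (half-way up) of a clear tube with a red cap, 13 mm across (cap 16 mm), 82 mm tall, standing loose in the red rack's grid.
- tube_red1_mid (a point): Centre (half-way up) of a clear tube with a red cap, 13 mm across (cap 16 mm), 82 mm tall, standing loose in the red rack's grid.
- tube_blue0_mid (a point): Centre (half-way up) of a clear tube with a blue cap, 13 mm across (cap 16 mm), 82 mm tall, standing loose in the blue rack's grid.
- tube_blue1_mid (a point): Centre (half-way up) of a clear tube with a blue cap, 13 mm across (cap 16 mm), 82 mm tall, standing loose in the blue rack's grid.
- tube_grey0_mid (a point): Centre (half-way up) of a clear tube with a grey cap, 13 mm across (cap 16 mm), 82 mm tall, standing loose in the grey rack's grid.
- tube_grey1_mid (a point): Centre (half-way up) of a clear tube with a grey cap, 13 mm across (cap 16 mm), 82 mm tall, standing loose in the grey rack's grid.
- oil_bottle: Small amber bottle with a black cap, 28 mm across, 62 mm tall, loose; origin at the centre of its underside.
- wash_bottle: Ivory squeeze bottle with a thin spout, 66 mm across, 185 mm tall, loose; origin at the centre of its underside.
- specimen_cup: Clear cup with an orange lid, 65 mm across, 67 mm tall, loose; origin at the centre of its underside.
- slide_box: Flat blue slide box with a steel clasp, 100 by 80 by 34 mm, loose; origin at the centre of its underside.
- marker: White marker with a black cap lying on the bench in front of the racks, 130 mm long, 15 mm thick; origin on its underside, 45 mm from its white end; its x runs to the cap.
There are look-alikes about, which are no part of the job. What is shaped like the rack_blue but orange is not meant.

How it is judged:
By the outcome, as a careful person would: the job done as asked, in the order asked, and still so for the second after the job is handed in, with the robot touching nothing.
It also fails if it takes over 45 s, if anything falls off the work surface, if the arm or the gripper's body presses on something with over 40 N, if the wrist force passes 120 N, or if a joint passes its speed limit or range.

## Working session

There is one attempt and no reset: what is moved stays moved. The work goes in short steps, Python scripts to look and compute and a tool call to move; the robot and the scene stay as the last step left them, time stands still between calls to the robot, and variables do not carry over. Pictures are saved under pics/ and viewed, about 8 in all and at most 12, crops included, and the job is handed in when it is done.

Besides the shell and the picture viewer there is one more tool, called after "Request:" as a command line: name --argument value ..., lists and objects as JSON in quotes. arm_command: Moves the arm, as the interface text tells. Its arguments: {"type":"object","properties":{"series":{"type":"array"},"grip_force":{"type":"number"}},"required":["series"]}

```bash
mkdir -p pics
cat > h.py <<'E'
import numpy as np, cv2
from station import *
from scipy.spatial.transform import Rotation as R
def cam(name):
    s=read_state(); c=capture(name)
    if 'eye' in c: c['Rw']=np.array(c['rotation']); c['o']=np.array(c['eye'])
    else:
        T=np.array(c['T_tool_cam']); Rt=R.from_rotvec(s['ee_rot']).as_matrix()
        c['Rw']=Rt@T[:3,:3]; c['o']=Rt@T[:3,3]+np.array(s['tool_pos'])
    if c['Rw'].shape!=(3,3): c['Rw']=R.from_rotvec(c['Rw']).as_matrix() if c['Rw'].size==3 else R.from_quat(c['Rw']).as_matrix()
    return c
def ray(c,row,col):
    K=np.array(c['camera_matrix']); d=np.array([(col-K[0,2])/K[0,0],-(row-K[1,2])/K[1,1],-1.]); return c['Rw']@d
def pt(c,row,col,k=2):
    r,q=int(round(row)),int(round(col)); w=c['depth'][max(r-k,0):r+k+1,max(q-k,0):q+k+1]; w=w[w>0]
    return c['o']+ray(c,row,col)*np.median(w) if w.size else None
def cloud(c,mask):
    r,q=np.nonzero(mask&(c['depth']>0)); K=np.array(c['camera_matrix']); z=c['depth'][r,q]
    P=np.c_[(q-K[0,2])/K[0,0]*z,-(r-K[1,2])/K[1,1]*z,-z]; return P@c['Rw'].T+c['o']
def save(c,n): cv2.imwrite('pics/'+n+'.png',c['color'][...,::-1])
E
python3 - <<'E'
from h import *
np.set_printoptions(precision=3,suppress=True)
print(read_state())
ims=[]
for n in ['scene','side']:
    c=cam(n); save(c,n); print(n,c['o'],[k for k in c])
    for l in ['rack_red','rack_blue','rack_grey','flag_red_hinge','flag_red_edge','tube_red0_mid','tube_red1_mid','oil_bottle','wash_bottle','specimen_cup','slide_box','marker']:
        for m in mark_of(l,n)[:3]:
            print(l,round(m['confidence'],2),np.round(m['centre']),pt(c,*m['centre']))
E
```

```text
{'time_s': 0.0, 'joint_pos': array([-1.225,  0.6  , -0.003,  1.6  ,  0.002,  0.943, -0.08 ]), 'dq': array([0.001, 0.002, 0.   , 0.002, 0.   , 0.002, 0.001]), 'joint_torque': array([ -0.001, -76.505,   1.497, -25.237,  -0.052,   0.017,   0.   ]), 'tool_pos': array([0.297, 0.661, 0.302]), 'ee_rot': array([ 2.637,  1.705, -0.002]), 'contact_force': array([-0.022, -0.033, -0.276]), 'ft_torque': array([ 0.016, -0.009, -0.019]), 'width': 0.9979258346729306}
scene [ 1.174 -0.206  0.955] ['color', 'depth', 'camera_matrix', 'eye', 'rotation', 'Rw', 'o']
rack_red 0.89 [293. 294.] [ 0.591 -0.083  0.008]
rack_blue 0.66 [197. 324.] [0.38  0.062 0.064]
rack_blue 0.58 [297. 184.] [ 0.535 -0.319  0.036]
rack_grey 0.95 [240. 401.] [0.547 0.2   0.031]
flag_red_hinge 0.6 [272. 316.] [ 0.591 -0.029  0.066]
flag_red_hinge 0.25 [294. 266.] [ 0.61  -0.149  0.067]
flag_red_edge 0.62 [242. 302.] [ 0.451 -0.02   0.001]
tube_red1_mid 0.4 [294. 270.] [ 0.61  -0.14   0.065]
oil_bottle 0.71 [341. 374.] [0.774 0.033 0.036]
wash_bottle 0.89 [373. 278.] [ 0.794 -0.174  0.08 ]
specimen_cup 0.8 [319. 406.] [0.762 0.10
[... 353 characters left out ...]
7 [317. 328.] [0.532 0.256 0.071]
rack_grey 0.65 [231. 311.] [ 0.585 -0.001  0.071]
flag_red_hinge 0.91 [225. 309.] [ 0.592 -0.024  0.067]
flag_red_edge 0.94 [223. 337.] [ 0.52  -0.023  0.08 ]
flag_red_edge 0.33 [170. 340.] [ 0.517 -0.241  0.069]
tube_red0_mid 0.62 [318. 327.] [0.533 0.26  0.07 ]
tube_red0_mid 0.57 [203. 316.] [ 0.58  -0.115  0.058]
tube_red1_mid 0.66 [319. 328.] [0.533 0.26  0.069]
tube_red1_mid 0.53 [198. 308.] [ 0.602 -0.136  0.056]
oil_bottle 0.51 [257. 242.] [0.758 0.053 0.024]
wash_bottle 0.78 [202. 254.] [ 0.754 -0.149  0.021]
specimen_cup 0.69 [287. 248.] [0.728 0.153 0.031]
slide_box 0.82 [415. 419.] [0.342 0.456 0.034]
marker 0.57 [207. 386.] [ 0.385 -0.16   0.008]
```

View pics/scene.png

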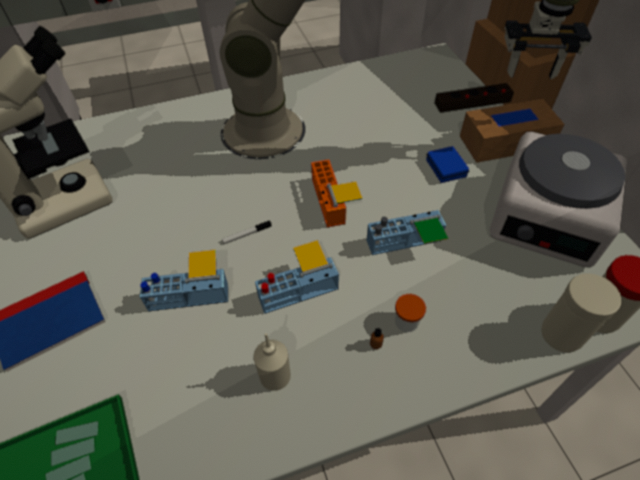

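View pics/side.png

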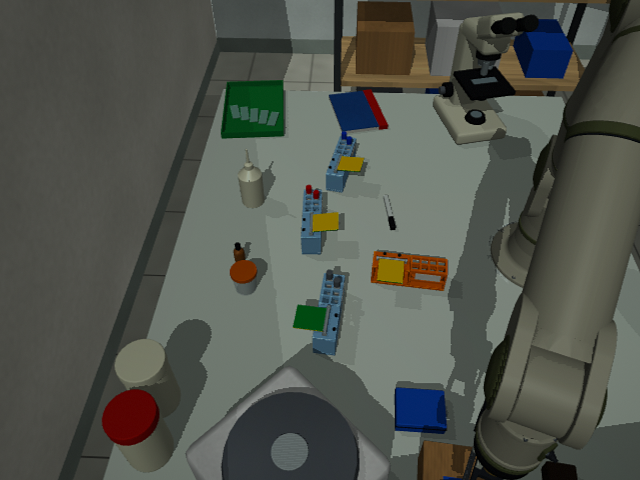

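The scene view shows the red-capped rack at about (297,285), its yellow flag at (311,256). The side view shows the flag at (326,222). The orange look-alike rack is at (330,190) in the scene view. Next I'll fit the flag plane and rack.

Run:
```python
from h import *
np.set_printoptions(precision=4,suppress=True)
for n,ctr in [('scene',(256,311)),('side',(222,326))]:
    c=cam(n); hsv=cv2.cvtColor(c['color'],cv2.COLOR_RGB2HSV)
    m=cv2.inRange(hsv,(18,120,80),(35,255,255)); _,lab=cv2.connectedComponents(m); mm=lab==lab[ctr]
    P=cloud(c,mm); med=np.median(P,0); 
    A=np.c_[P[:,:2],np.ones(len(P))]; 
    k=np.ones(len(P),bool)
    for _ in range(4):
        s=np.linalg.lstsq(A[k],P[k,2],rcond=None)[0]; k=abs(A@s-P[:,2])<.004
    nn=np.array([-s[0],-s[1],1]); nn/=np.linalg.norm(nn)
    print(n,len(P),k.sum(),'med',med,'normal',nn,'tilt',np.degrees(np.arccos(nn[2])))
    r=cv2.minAreaRect((mm.astype(np.uint8)*0+0)[:1,:1].reshape(-1,1,1).repeat(2,2).astype(np.int32)) if 0 else None
    cnt=max(cv2.findContours(mm.astype(np.uint8),cv2.RETR_EXTERNAL,cv2.CHAIN_APPROX_NONE)[0],key=len)
    # intersect contour with plane
    Q=[]
    for q,rw in cnt[:,0]:
        d=ray(c,rw,q); t=(s[2]-c['o'][2]+s[0]*c['o'][0]+s[1]*c['o'][1])/(d[2]-s[0]*d[0]-s[1]*d[1]); Q.append(c['o']+t*d)
    Q=np.array(Q); rect=cv2.minAreaRect((Q[:,:2]*1000).astype(np.float32)); b=cv2.boxPoints(rect)/1000
    print('rect',rect); print(np.c_[b,b@s[:2]+s[2]])
    # rack: blue points
    for g in regions_of('rack_red',n)[:2]:
        print(g['confidence'],g['rect'])
        C=cloud(c,g['pixels']&~mm); T=C[(C[:,2]>.055)&(C[:,2]<.068)]
        if len(T)>20:
            rr=cv2.minAreaRect((T[:,:2]*1000).astype(np.float32)); print('top',rr, np.median(T[:,2])); print(cv2.boxPoints(rr)/1000)
    for col,lo,hi in [('red',(0,150,60),(8,255,255))]:
        mk=cv2.inRange(hsv,lo,hi)
        C=cloud(c,mk>0); C=C[(C[:,2]>.06)&(C[:,2]<.1)&(abs(C[:,0]-.6)<.1)&(abs(C[:,1]+.12)<.08)]; 
        print('caps',len(C), C.mean(0),C.min(0),C.max(0))
```

```text
scene 690 662 med [ 0.5505 -0.0301  0.0778] normal [0.1347 0.0062 0.9909] tilt 7.747377329834718
rect ((550.4246215820312, -29.876585006713867), (65.3458480834961, 60.298866271972656), 1.3543275594711304)
[[ 0.517  -0.0005  0.0821]
 [ 0.5185 -0.0608  0.0823]
 [ 0.5838 -0.0592  0.0734]
 [ 0.5824  0.001   0.0732]]
0.6 [298.9, 277.0, 84.1, 70.6]
top ((588.1475219726562, -73.43682098388672), (52.87874984741211, 179.48487854003906), 2.0139026641845703) 0.06430814174788602
[[ 0.5586  0.0153]
 [ 0.5649 -0.1641]
 [ 0.6177 -0.1622]
 [ 0.6114  0.0172]]
0.38 [312.2, 256.8, 36.6, 32.2]
caps 80 [ 0.5925 -0.1388  0.0853] [ 0.5733 -0.154   0.0695] [ 0.6084 -0.1225  0.092 ]
side 445 412 med [ 0.55   -0.0294  0.0774] normal [ 0.1343 -0.0005  0.9909] tilt 7.715489980184222
rect ((550.63134765625, -30.364267349243164), (66.00017547607422, 61.53166198730469), 2.012624979019165)
[[ 0.5166 -0.0008  0.0818]
 [ 0.5187 -0.0623  0.0815]
 [ 0.5847 -0.06    0.0725]
 [ 0.5825  0.0015  0.0729]]
0.66 [319.0, 220.8, 33.8, 60.9]
top ((587.1376342773438, -69.99203491210938), (51.05352020263672, 179.97633361816406), 1.6315419673919678) 0.06387157305410551
[[ 0.5591  0.0192]
 [ 0.5642 -0.1607]
 [ 0.6152 -0.1592]
 [ 0.6101  0.0207]]
caps 71 [ 0.5914 -0.1354  0.0825] [ 0.5762 -0.1551  0.0696] [ 0.6073 -0.1193  0.0913]
```

```bash
cat > plan.py <<'E'
from h import *
np.set_printoptions(precision=2,suppress=True)
a=np.radians(45); Z=np.array([np.sin(a),0,-np.cos(a)]); X=np.array([0,1.,0]); RT=np.c_[X,np.cross(Z,X),Z]
H=np.array([.5865,.070])
def tip(th,d=.012):
    q=.70711; u=np.array([-np.cos(th),np.sin(th)]); n=np.array([np.sin(th),np.cos(th)])
    if th<=np.pi/4: C=H+.07*u-.002*n+d*np.array([q,-q]); return C-.0075*q*np.ones(2)
    if th<=3*np.pi/4:
        rho=np.interp(th,[np.pi/4,3*np.pi/4],[.07-d,.045]); return H+rho*u-.002*n-.0075*q
    rho=np.interp(th,[3*np.pi/4,np.pi],[.060,.030]); return H+rho*u-.002*n+.0075*q
def tcp(th): t=tip(th); return t-.084*np.array([Z[0],Z[2]])
E
python3 - <<'E'
from plan import *
s=read_state(); R0=R.from_rotvec(s['ee_rot']); print('turn',(R.from_matrix(RT)*R0.inv()).as_rotvec())
for d in np.radians([-8,0,7.7,15,25,35,45,60,75,90,105,120,135,150,165,180]): print(np.degrees(d),tip(d)*100,'tcp',tcp(d)*100)
E
```

```text
turn [-0.17 -0.77  0.4 ]
-8.0 [52.06  4.45] tcp [46.12 10.39]
0.0 [51.97  5.42] tcp [46.03 11.36]
7.699999999999999 [52.    6.36] tcp [46.06 12.3 ]
14.999999999999998 [52.15  7.24] tcp [46.22 13.18]
25.0 [52.54  8.4 ] tcp [46.6  14.34]
35.0 [53.12  9.47] tcp [47.18 15.41]
45.0 [53.88 10.43] tcp [47.94 16.37]
59.99999999999999 [55.15 11.2 ] tcp [49.22 17.14]
75.0 [56.54 11.6 ] tcp [50.6  17.54]
90.0 [57.92 11.62] tcp [51.98 17.56]
105.00000000000001 [59.2  11.29] tcp [53.26 17.23]
119.99999999999999 [60.3  10.65] tcp [54.37 16.59]
135.0 [61.16  9.79] tcp [55.22 15.73]
150.0 [63.41 10.2 ] tcp [57.47 16.14]
165.0 [62.99  8.76] tcp [57.05 14.7 ]
180.0 [62.18  7.73] tcp [56.24 13.67]
```

Request:
arm_command --series '[[0, [0, -6, 1], [0, 0, 0]], [0, [0.5, -12, 2], [0, 0, 0]], [0, [1, -18, 3], [0, 0, 0]], [0, [2, -24, 3], [0, 0, 0]], [0, [3, -30, 3], [0, 0, 0]]]' --grip_force 10

```text
time_s: 2.12
tool_pos: [0.3276, 0.3593, 0.3331]
ee_rot: [-2.638, -1.706, -0.002]
contact_force: [1.4, 0.2, 0.2]
width: 0.512
```

Request:
arm_command --series '[[0, [1.5, -6, 0], [-0.03, -0.15, 0.08]], [0, [3, -12, 0], [-0.07, -0.31, 0.16]], [0, [4, -18, 0], [-0.1, -0.46, 0.24]], [0, [5, -24, 0], [-0.14, -0.62, 0.32]], [0, [6, -30, 0], [-0.17, -0.77, 0.4]]]'

```text
time_s: 2.75
tool_pos: [0.3767, 0.1537, 0.3297]
ee_rot: [2.05, 1.752, 0.479]
contact_force: [-0.5, -0.0, 0.7]
width: 0.014
```

Run:
```python
from plan import *
s=read_state(); print(s['time_s'],s['joint_pos'],np.array(s['tool_pos'])*100,'turn',(R.from_matrix(RT)*R.from_rotvec(s['ee_rot']).inv()).as_rotvec(),s['width'])
```

```text
2.75 [-0.88  0.1   0.09  2.49  1.12  0.47 -0.38] [37.67 15.37 32.97] turn [-0.02 -0.25  0.16] 0.014115531662511437
```

Request:
arm_command --series '[[0, [2, -5, 0], [0, -0.08, 0.05]], [0, [4, -10, 0], [-0.01, -0.16, 0.1]], [0, [6, -15, 0], [-0.02, -0.25, 0.16]], [0, [6.3, -17.6, 0], [-0.02, -0.25, 0.16]], [0, [6.3, -17.6, 0], [-0.02, -0.25, 0.16]]]'

```text
time_s: 3.38
tool_pos: [0.4152, 0.0709, 0.3082]
ee_rot: [1.864, 1.803, 0.495]
contact_force: [0.6, -0.2, -0.9]
width: 0.003
```

Run:
```python
from plan import *
s=read_state(); print(s['time_s'],s['joint_pos'],np.array(s['tool_pos'])*100,'turn',(R.from_matrix(RT)*R.from_rotvec(s['ee_rot']).inv()).as_rotvec(),s['width'])
```

```text
3.375 [-0.03  0.2  -0.6   2.55  1.69  0.53 -0.62] [41.52  7.09 30.82] turn [ 0.07 -0.17  0.07] 0.003443456544052566
```

Request:
arm_command --series '[[0, [1, -4, -1], [0.03, -0.08, 0.03]], [0, [2, -7, -2], [0.07, -0.17, 0.07]], [0, [3.5, -9.2, -4], [0.07, -0.17, 0.07]], [0, [3.5, -9.2, -6], [0.07, -0.17, 0.07]], [0, [3.5, -9.2, -6], [0.07, -0.17, 0.07]]]'

```text
time_s: 4.0
tool_pos: [0.4833, -0.0286, 0.263]
ee_rot: [1.79, 1.779, 0.704]
contact_force: [-2.6, 6.5, 6.2]
width: 0.006
```

```bash
cat > st.py <<'E'
from plan import *
s=read_state(); print(s['time_s'],s['joint_pos'],np.array(s['tool_pos'])*100,'turn',(R.from_matrix(RT)*R.from_rotvec(s['ee_rot']).inv()).as_rotvec(),s['contact_force'],'tool z',R.from_rotvec(s['ee_rot']).as_matrix()[:,2],'tip',(np.array(s['tool_pos'])+.084*R.from_rotvec(s['ee_rot']).as_matrix()[:,2])*100)
E
python3 st.py
```

```text
4.0 [ 0.78  0.65 -1.29  2.56  2.13  0.9  -0.61] [48.33 -2.86 26.3 ] turn [-0.   -0.04  0.  ] [-2.59  6.52  6.21] tool z [ 0.68 -0.   -0.73] tip [54.06 -2.86 20.15]
```

Request:
arm_command --series '[[0, [-2, 0.3, -2], [0, -0.04, 0]], [0, [-4, 0.6, -5], [0, -0.04, 0]], [0, [-5, 0.6, -7], [0, -0.04, 0]], [0, [-5, 0.6, -7], [0, -0.04, 0]]]'

```text
time_s: 4.5
tool_pos: [0.5005, -0.0218, 0.2258]
ee_rot: [1.778, 1.795, 0.701]
contact_force: [0.0, 0.7, 0.1]
width: 0.005
```

```bash
python3 st.py
python3 - <<'E'
from h import *
c=cam('side'); cv2.imwrite('pics/s2.png',cv2.resize(c['color'][60:360,160:560,::-1],(800,600)))
E
```

```text
4.5 [ 0.71  0.79 -1.29  2.56  2.15  1.05 -0.59] [50.05 -2.18 22.58] turn [ 0.   -0.04 -0.01] [0.05 0.73 0.1 ] tool z [ 0.68  0.01 -0.73] tip [55.76 -2.13 16.41]
```

View pics/s2.png

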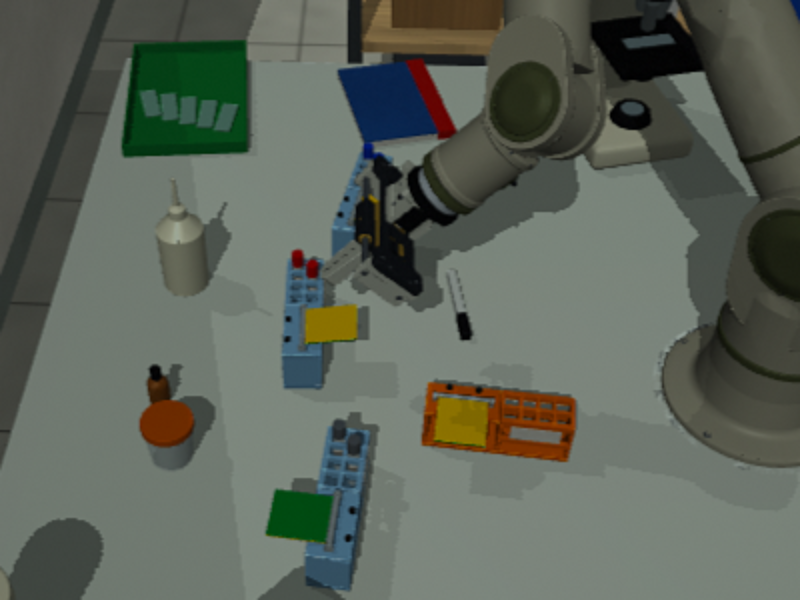

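The side view shows the arm with its elbow swung right and the hand above the flag. The flag (330,323) and the rack are untouched. Joints 3 and 4 are at their limits, so I'll fit the kinematics to find a better posture.

```bash
cat > fk.py <<'E'
from plan import *
import itertools
from scipy.optimize import least_squares
D=[([-1.225,.600,-.003,1.600,.002,.943,-.08],[.297,.661,.302],[2.637,1.705,-.002]),
([-0.88,0.1,0.09,2.49,1.12,0.47,-0.38],[.3767,.1537,.3297],[2.05,1.752,.479]),
([-0.03,0.2,-0.6,2.55,1.69,0.53,-0.62],[.4152,.0709,.3082],[1.864,1.803,.495]),
([0.78,0.65,-1.29,2.56,2.13,0.9,-0.61],[.4833,-.0286,.263],[1.79,1.779,.704]),
([0.71,0.79,-1.29,2.56,2.15,1.05,-0.59],[.5005,-.0218,.2258],[1.778,1.795,.701])]
LO=np.array([-2.57,-.35,-1.29,.11,-1.05,.11,-2.63]);HI=np.array([2.57,1.97,1.29,2.56,4.19,1.86,2.63])
def fk(q,p,sg):
    h,a,b,c,o1,o5,o7,e,f=p
    z=lambda t:R.from_euler('z',t).as_matrix(); y=lambda t:R.from_euler('y',t).as_matrix()
    M=z(sg[0]*q[0]+o1)@y(q[1]); P=np.array([0,0,h])
    M=M@z(sg[1]*q[2]); P=P+M@[e,0,a]
    M=M@y(q[3]); P=P+M@[-e,0,0]; M=M@z(sg[2]*q[4]+o5); P=P+M@[0,0,b]
    M=M@y(q[5]*sg[4]); P=P+M@[f,0,0]; M=M@z(sg[3]*q[6]+o7); return P+M@[0,0,c],M
def fit():
    best=None
    for sg in itertools.product([1,-1],repeat=5):
      for o1,o5,o7 in itertools.product([1.148+1.225,1.148-1.225,1.148-1.225+np.pi],[0,np.pi],[0,1.57,3.14,-1.57]):
        if sg[4]<0 and o5==0: continue
        if sg[4]>0 and o5: continue
        def res(p):
            r=[]
            for q,x,w in D:
                P,M=fk(q,p,sg); r+=list((P-x)*5)+list((M-R.from_rotvec(w).as_matrix()).ravel())
            return r
        s=least_squares(res,[.35,.4,.4,.25,o1,o5,o7,0,0],max_nfev=40)
        if best is None or s.cost<best[0]: best=(s.cost,s.x,sg)
    return best
E
python3 - <<'E'
from fk import *
b=fit(); np.set_printoptions(precision=4,suppress=True); print(b)
np.save('p.npy',b[1]); np.save('sg.npy',b[2])
for q,x,w in D: print(fk(q,b[1],b[2])[0]-x)
E
```

```text
(np.float64(0.019618455875960977), array([ 0.2085,  0.6529,  0.5107,  0.1477, -0.0695,  3.1155, -0.0375,
        0.0156, -0.0773]), (-1, -1, -1, -1, -1))
[-0.0014  0.0021  0.0011]
[-0.0219 -0.0054 -0.0103]
[ 0.0077  0.0113 -0.0053]
[ 0.009  -0.0038  0.0044]
[-0.0001  0.0032  0.0102]
```

```bash
cat > fk2.py <<'E'
from fk import *
def fk(q,p,*_):
    z=lambda t:R.from_euler('z',-t).as_matrix(); y=lambda t:R.from_euler('y',t).as_matrix()
    M=z(q[0]);P=np.array([0,0,p[0]]);M=M@y(q[1])@z(q[2]);P=P+M@p[1:4];M=M@y(q[3])@z(q[4]);P=P+M@p[4:7];M=M@y(q[5]);P=P+M@p[7:10];return P,M@z(q[6])
p0=np.array([.33,0,-.03,.42,0,-.03,.4,.07,0,.25])
def res(p): return np.r_[np.concatenate([(fk(q,p)[0]-x) for q,x,w in D])/.003,(p-p0)/np.array([.1,.05,.05,.1,.05,.05,.1,.05,.05,.1])]
if __name__=='__main__':
    np.set_printoptions(precision=4,suppress=True)
    s=least_squares(res,p0); print(s.x); np.save('p2.npy',s.x)
    for q,x,w in D:
        P,M=fk(q,s.x); print(P-x, (R.from_matrix(M).inv()*R.from_rotvec(w)).as_rotvec())
    # IK solutions for poses
    rng=np.random.default_rng(0)
    for th,sl in [(0,45),(0,35),(60,45),(120,45),(180,45)]:
        a=np.radians(sl); Z=np.array([np.sin(a),0,-np.cos(a)])
        for X in ([0,1.,0],[0,-1.,0]):
            RR=np.c_[X,np.cross(Z,X),Z]; t=tip(np.radians(th)); T=np.array([t[0],-.022,t[1]])-.084*Z; out=[]
            for i in range(25):
                f=lambda q:np.r_[(fk(q,s.x)[0]-T)*5,(fk(q,s.x)[1]-RR).ravel()]
                r=least_squares(f,rng.uniform(LO,HI),bounds=(LO,HI),max_nfev=60); out.append((r.cost,r.x))
            out.sort(key=lambda o:o[0]); print(th,sl,X[1],T,[(round(o[0],5),o[1].round(2)) for o in out[:4]])
E
python3 fk2.py
```

```text
[ 0.227   0.019  -0.0497  0.648  -0.0274 -0.0182  0.4832  0.071   0.0118
  0.1757]
[-0.0023 -0.0048  0.0112] [-0.0007  0.0007 -3.1409]
[-0.01   -0.0043  0.0008] [-0.0003  0.0072  3.1407]
[ 0.0089  0.0101 -0.0018] [-0.0029  0.0037 -3.132 ]
[ 0.007  -0.0026 -0.0069] [-0.0012 -0.0026  3.139 ]
[-0.0016  0.0041 -0.0033] [ 0.0046  0.0046 -3.1398]
0 45 1.0 [ 0.4603 -0.022   0.1136] [(np.float64(0.00773), array([-0.59,  1.56,  1.29,  2.56,  3.79,  1.75,  0.42])), (np.float64(0.00773), array([-0.59,  1.56,  1.29,  2.56,  3.79,  1.75,  0.42])), (np.float64(0.00773), array([-0.59,  1.56,  1.29,  2.56,  3.79,  1.75,  0.42])), (np.float64(0.00773), array([-0.59,  1.56,  1.29,  2.56,  3.79,  1.75,  0.42]))]
0 45 -1.0 [ 0.4603 -0.022   0.1136] [(np.float64(0.01025), array([-0.58,  1.48,  1.21,  2.56,  3.79,  1.67, -2.63])), (np.float64(0.01025), array([-0.58,  1.48,  1.21,  2.56,  3.79,  1.67, -2.63])), (np.float64(0.01025), array([-0.58,  1.48,  1.21,  2.56,  3.79,  1.67, -2.63])), (np.float64(0.01025), array([-0.58,  1.48,  1.21,  2.56,  3.79,  1.67, -2.63]))]
0 35 1.0 [ 0.4715 -0.022   0.123 ] [
[... 2053 characters left out ...]
.56]))]
180 45 1.0 [ 0.5624 -0.022   0.1367] [(np.float64(0.0), array([-0.06,  0.75,  0.02,  2.48,  3.11,  0.87,  1.55])), (np.float64(0.0), array([-0.49,  0.95,  0.73,  2.45,  3.6 ,  1.03,  0.89])), (np.float64(0.0), array([-0.06,  0.75,  0.01,  2.48,  3.1 ,  0.87,  1.55])), (np.float64(0.0), array([ 0.22,  0.76, -0.41,  2.48,  2.81,  0.9 ,  1.92]))]
180 45 -1.0 [ 0.5624 -0.022   0.1367] [(np.float64(0.0), array([ 0.1 ,  0.74, -0.23,  2.48,  2.94,  0.87, -1.38])), (np.float64(0.0), array([ 0.39,  0.81, -0.68,  2.47,  2.64,  0.95, -0.99])), (np.float64(0.0), array([ 0.31,  0.78, -0.56,  2.48,  2.71,  0.92, -1.09])), (np.float64(0.0), array([ 0.27,  0.77, -0.5 ,  2.48,  2.75,  0.91, -1.15]))]
```

```bash
cat > scan.py <<'E'
from fk2 import *
p=np.load('p2.npy'); F=R.from_euler('z',np.pi).as_matrix()
def ori(be,ps,X1=1):
    a=np.radians(be); n=np.array([np.cos(a),0,np.sin(a)]); Z=np.array([np.sin(a),0,-np.cos(a)])
    Rr=R.from_rotvec(n*np.radians(ps)); Z=Rr.apply(Z); Y=n; X=np.cross(Y,Z); M=np.c_[X,Y,Z]
    return M if X1>0 else M@np.diag([-1,-1,1])
def ik(T,M,q0,m=.08):
    f=lambda q:np.r_[(fk(q,p)[0]-T)*5,(fk(q,p)[1]@F-M).ravel()]
    r=least_squares(f,np.clip(q0,LO+m+.01,HI-m-.01),bounds=(LO+m,HI-m),max_nfev=60); return r.cost,r.x
if __name__=='__main__':
    rng=np.random.default_rng(1)
    for be in (30,40):
        for ps in (-60,-40,-20,0,20,40,60):
            M=ori(be,ps); T=np.array([.520,-.03,.060])-.084*M[:,2]
            o=sorted([min((ik(T,MM,rng.uniform(LO,HI)) for _ in range(8)),key=lambda o:o[0])+(k,) for k,MM in ((1,M),(-1,ori(be,ps,-1)))],key=lambda o:o[0])
            print(be,ps,M[:,2],[(round(c,5),x.round(2),k) for c,x,k in o])
E
python3 scan.py
```

```text
30 -60 [ 0.25 -0.87 -0.43] [(np.float64(0.0), array([-0.32,  0.96, -0.25,  2.32,  1.43,  1.3 , -0.75]), 1), (np.float64(0.0), array([-0.64,  0.96,  0.15,  2.31,  1.37,  0.97,  2.45]), -1)]
30 -40 [ 0.38 -0.64 -0.66] [(np.float64(0.0), array([-1.08,  1.22,  1.18,  2.48,  3.84,  0.33,  0.25]), -1), (np.float64(0.0), array([-0.83,  0.9 ,  0.5 ,  2.48,  1.96,  0.5 , -1.13]), 1)]
30 -20 [ 0.47 -0.34 -0.81] [(np.float64(0.00327), array([ 0.47,  1.08, -1.21,  2.48,  1.84,  1.5 , -0.54]), 1), (np.float64(0.00434), array([ 0.42,  1.  , -1.1 ,  2.48,  1.84,  1.39,  2.55]), -1)]
30 0 [ 0.5   0.   -0.87] [(np.float64(0.00491), array([-0.63,  1.25,  1.21,  2.48,  4.11,  1.28,  0.44]), -1), (np.float64(0.01416), array([ 0.69,  0.93, -1.21,  2.48,  1.95,  0.97, -0.38]), 1)]
30 20 [ 0.47  0.34 -0.81] [(np.float64(0.00071), array([0.02, 0.75, 0.29, 2.48, 4.11, 0.81, 0.92]), -1), (np.float64(0.00071), array([ 0.02,  0.75,  0.29,  2.48,  4.11,  0.81, -2.22]), 1)]
30 40 [ 0.38  0.64 -0.66] [(np.float64(0.00045), array([ 1.04,  0.94, -0.9 ,  2.42,  4.11,  0.19,  1.23]), -1), (np.float64(0.00045), array([
[... 896 characters left out ...]
1.21,  2.48,  3.97,  1.45,  0.47]), -1), (np.float64(0.05621), array([ 0.67,  1.03, -1.21,  2.48,  2.14,  1.14, -0.46]), 1)]
40 20 [ 0.6   0.34 -0.72] [(np.float64(0.00355), array([-0.39,  1.35,  1.08,  2.48,  4.11,  1.78,  0.71]), -1), (np.float64(0.00355), array([-0.39,  1.35,  1.08,  2.48,  4.11,  1.78, -2.43]), 1)]
40 40 [ 0.49  0.64 -0.59] [(np.float64(0.0), array([ 0.95,  0.94, -0.75,  2.47,  4.03,  0.45, -1.68]), 1), (np.float64(0.0), array([ 1.  ,  0.97, -0.84,  2.48,  3.9 ,  0.39,  1.59]), -1)]
40 60 [ 0.32  0.87 -0.38] [(np.float64(0.0), array([ 1.13,  1.16, -0.97,  2.21, -0.88,  0.4 ,  0.21]), -1), (np.float64(0.00088), array([ 1.23,  1.27, -1.21,  2.19, -0.13,  0.31,  2.55]), 1)]
```

Run:
```python
from scan import *
rng=np.random.default_rng(1); q0=np.array([.71,.79,-1.29,2.56,2.15,1.05,-.59])
for be in (20,25,30):
    for ps in (0,-10,-20,-30):
        M=ori(be,ps); T=np.array([.520,-.03,.060])-.084*M[:,2]
        b=min((ik(T,M,rng.uniform(LO,HI),.03) for _ in range(8)),key=lambda o:o[0]); c=ik(T,M,q0,.03)
        print(be,ps,M[:,2],T,'low body z',T[2]-.094*abs(M[2,0])-.0375*abs(M[2,1]),'any',round(b[0],5),b[1],'cont',round(c[0],5),c[1])
```

```text
20 0 [ 0.34  0.   -0.94] [ 0.49 -0.03  0.14] low body z 0.12610842477130374 any 0.0 [-0.16  0.59  0.23  2.5   3.57  0.32 -2.  ] cont 0.0 [ 0.68  0.85 -1.18  2.47  1.79  0.85 -0.29]
20 -10 [ 0.34 -0.17 -0.93] [ 0.49 -0.02  0.14] low body z 0.10957070156109233 any 0.0 [ 0.3   0.67 -0.71  2.48  1.85  0.7  -0.5 ] cont 0.0 [ 0.52  0.84 -1.08  2.46  1.75  0.99 -0.38]
20 -20 [ 0.32 -0.34 -0.88] [ 0.49 -0.    0.13] low body z 0.09113709358101714 any 0.0 [-0.46  0.65  0.19  2.49  2.11  0.38 -0.91] cont 0.0 [ 0.36  0.84 -0.96  2.45  1.69  1.11 -0.44]
20 -30 [ 0.3  -0.5  -0.81] [0.5  0.01 0.13] low body z 0.07136769668169712 any 0.0 [-0.04  0.74 -0.48  2.42  1.63  0.93 -0.52] cont 0.0 [ 0.27  0.9  -0.92  2.41  1.62  1.29 -0.48]
25 0 [ 0.42  0.   -0.91] [ 0.48 -0.03  0.14] low body z 0.12028166929580236 any 0.0 [ 0.63  0.83 -1.09  2.53  2.    0.85 -0.49] cont 0.0 [ 0.68  0.9  -1.2   2.52  1.95  0.94 -0.43]
25 -10 [ 0.42 -0.17 -0.89] [ 0.49 -0.02  0.13] low body z 0.10433148836032163 any 0.0 [ 0.47  0.83 -1.01  2.52  1.91  1.01 -0.55] cont 0.0 [ 0.49  0.85 -1.04  2.52  1.9   1.04 -0.53]
25 -20 [ 
[... 395 characters left out ...]
3] low body z 0.11399613391789287 any 0.00249 [ 0.7   0.98 -1.26  2.53  2.01  1.07 -0.44] cont 0.00249 [ 0.7   0.98 -1.26  2.53  2.01  1.07 -0.44]
30 -10 [ 0.49 -0.17 -0.85] [ 0.48 -0.02  0.13] low body z 0.09875488576504432 any 0.00085 [ 0.58  1.05 -1.26  2.53  1.93  1.33 -0.5 ] cont 0.00085 [ 0.58  1.05 -1.26  2.53  1.93  1.33 -0.5 ]
30 -20 [ 0.47 -0.34 -0.81] [ 0.48 -0.    0.13] low body z 0.08176638075710116 any 0.0 [ 0.41  0.99 -1.09  2.53  1.88  1.4  -0.64] cont 0.0 [ 0.41  1.   -1.09  2.53  1.88  1.4  -0.64]
30 -30 [ 0.43 -0.5  -0.75] [0.48 0.01 0.12] low body z 0.06354680602213139 any 0.0 [-0.02  0.81 -0.52  2.51  1.85  1.1  -0.84] cont 0.0 [ 0.24  0.96 -0.92  2.49  1.79  1.42 -0.72]
```

```bash
cat > geo.py <<'E'
from scan import *
BE,PS=30,-20
M0=ori(BE,PS); H3=np.array([.5865,-.028,.070])
g=np.array([[x,y,z] for x in np.linspace(-.0175,.0175,8) for y in np.linspace(-.0075,.0075,7) for z in np.r_[0:-.08:-.002]])
def theta(T,M=M0,yaw=np.radians(1.8)):
    P=R.from_euler('z',-yaw).apply(g@M.T+T-H3); r=np.hypot(P[:,0],P[:,2]); k=(r<.071)&(abs(P[:,1])<.03)&(r>.004)
    if not k.any(): return 0
    al=np.unwrap(np.arctan2(P[k,2],-P[k,0])); al=np.where(al<-2.5,al+2*np.pi,al)
    return np.degrees((al+np.arcsin(.002/r[k])).max())
E
python3 - <<'E'
from geo import *
s=read_state(); q=np.array(s['joint_pos']); R0=R.from_rotvec(s['ee_rot'])
print('turn',(R.from_matrix(M0)*R0.inv()).as_rotvec(),np.array(s['tool_pos'])*100)
for T in [[.50,-.025,.15],[.495,-.025,.10],[.495,-.025,.06],[.50,-.025,.06],[.505,-.025,.06],[.52,-.025,.06],[.52,-.025,.08],[.535,-.025,.1],[.55,-.025,.115],[.57,-.025,.12],[.59,-.025,.12],[.61,-.025,.11],[.62,-.025,.1],[.62,-.025,.09],[.615,-.025,.08]]:
    T=np.array(T); c,q=ik(T-.084*M0[:,2],M0,q,.01); print(T,(T-.084*M0[:,2])*100,'theta',round(theta(T),1),round(c,5),q)
E
```

```text
turn [-0.28  0.22 -0.22] [50.05 -2.19 22.58]
[ 0.5  -0.03  0.15] [46.05  0.37 21.84] theta 0 0.0 [ 0.37  0.65 -1.03  2.54  1.71  1.1  -0.57]
[ 0.49 -0.03  0.1 ] [45.55  0.37 16.84] theta 0 0.00094 [ 0.47  0.99 -1.28  2.55  1.74  1.48 -0.59]
[ 0.49 -0.03  0.06] [45.55  0.37 12.84] theta 0 0.00147 [ 0.47  1.15 -1.28  2.55  1.82  1.62 -0.61]
[ 0.5  -0.03  0.06] [46.05  0.37 12.84] theta 0 0.0005 [ 0.47  1.15 -1.28  2.55  1.83  1.62 -0.61]
[ 0.51 -0.03  0.06] [46.55  0.37 12.84] theta 0 4e-05 [ 0.47  1.15 -1.28  2.55  1.84  1.62 -0.6 ]
[ 0.52 -0.03  0.06] [48.05  0.37 12.84] theta 10.8 0.0 [ 0.48  1.14 -1.27  2.52  1.85  1.6  -0.57]
[ 0.52 -0.03  0.08] [48.05  0.37 14.84] theta 22.4 0.0 [ 0.48  1.07 -1.27  2.52  1.81  1.54 -0.56]
[ 0.54 -0.03  0.1 ] [49.55  0.37 16.84] theta 43.7 0.0 [ 0.5   1.   -1.27  2.48  1.78  1.47 -0.49]
[ 0.55 -0.03  0.12] [51.05  0.37 18.34] theta 61.0 0.0 [ 0.52  0.95 -1.27  2.44  1.75  1.42 -0.44]
[ 0.57 -0.03  0.12] [53.05  0.37 18.84] theta 84.8 0.0 [ 0.53  0.95 -1.27  2.39  1.75  1.4  -0.38]
[ 0.59 -0.03  0.12] [55.05  0.37 18.84] theta 107.9 0.0 [ 0.54  0.96 -1.27  2.34  1.75  1.4  -0.33]
[ 0.61 -0.03  0.11] [57.05  0.37 17.84] theta 133.3 0.0 [ 0.53  0.97 -1.24  2.3   1.77  1.38 -0.3 ]
[ 0.62 -0.03  0.1 ] [58.05  0.37 16.84] theta 149.0 0.0 [ 0.52  0.98 -1.21  2.28  1.79  1.37 -0.3 ]
[ 0.62 -0.03  0.09] [58.05  0.37 15.84] theta 163.6 0.0 [ 0.5   0.99 -1.18  2.28  1.81  1.36 -0.31]
[ 0.61 -0.03  0.08] [57.55  0.37 14.84] theta 182.1 0.0 [ 0.49  1.   -1.16  2.3   1.83  1.36 -0.34]
```

Request:
arm_command --series '[[0, [0, 1, 0], [-0.1, 0.08, -0.08]], [0, [-1, 2, 0], [-0.2, 0.16, -0.16]], [0, [-2, 2.6, 0], [-0.28, 0.22, -0.22]], [0, [-3.5, 2.6, 0], [-0.28, 0.22, -0.22]], [0, [-3.5, 2.6, 0], [-0.28, 0.22, -0.22]]]'

```text
time_s: 5.18
tool_pos: [0.4642, 0.0029, 0.2262]
ee_rot: [1.873, 1.699, 0.166]
contact_force: [-0.1, -0.8, -0.3]
width: 0.006
```

```bash
sed -i 's/^from plan.*/from geo import */; s/from_matrix(RT)/from_matrix(M0)/' st.py; python3 st.py
```

```text
5.175 [ 0.36  0.66 -1.14  2.48  1.59  1.17 -0.52] [46.42  0.29 22.62] turn [-0.  0.  0.] [-0.15 -0.76 -0.28] tool z [ 0.47 -0.34 -0.81] tip [50.38 -2.59 15.79]
```

Request:
arm_command --series '[[0, [-0.5, 0, -2], [0, 0, 0]], [0, [-0.7, 0, -4], [0, 0, 0]], [0, [-0.7, 0, -6], [0, 0, 0]], [0, [-0.7, 0, -6], [0, 0, 0]]]'

```text
time_s: 5.68
tool_pos: [0.4577, 0.0022, 0.1645]
ee_rot: [1.878, 1.699, 0.161]
contact_force: [0.7, -0.5, -0.2]
width: 0.001
```

```bash
python3 st.py
python3 - <<'E'
from h import *
c=cam('side'); cv2.imwrite('pics/s3.png',cv2.resize(c['color'][130:280,260:460,::-1],(800,600)))
E
```

```text
5.675 [ 0.27  0.82 -1.08  2.54  1.71  1.28 -0.7 ] [45.77  0.22 16.45] turn [-0.   -0.    0.01] [ 0.69 -0.53 -0.16] tool z [ 0.47 -0.34 -0.82] tip [49.69 -2.66  9.6 ]
```

View pics/s3.png

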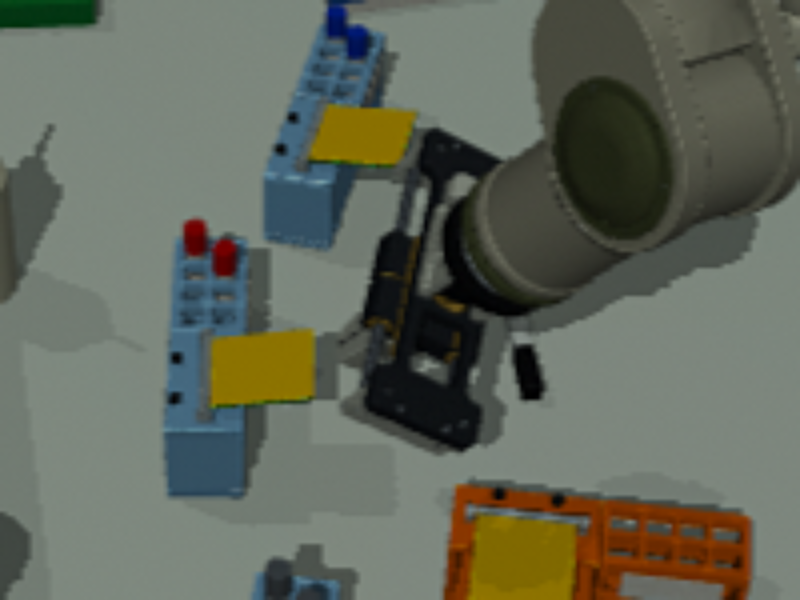

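The crop shows the fingertip at about (345,340), just in front of the flag's front edge at x≈315. The racks are undisturbed, so I'll lower below edge height.

Request:
arm_command --series '[[0, [0.2, 0, -1.5], [0, 0, 0]], [0, [0.4, 0, -3], [0, 0, 0]], [0, [0.4, 0, -3.8], [0, 0, 0]], [0, [0.4, 0, -3.8], [0, 0, 0]]]'

```text
time_s: 6.22
tool_pos: [0.4623, 0.0029, 0.1279]
ee_rot: [1.876, 1.697, 0.163]
contact_force: [-0.0, 0.7, -0.3]
width: 0.003
```

```bash
python3 st.py
python3 - <<'E'
from geo import *
c=cam('wrist'); cv2.imwrite('pics/w1.png',c['color'][...,::-1])
K=np.array(c['camera_matrix'])
def proj(P): d=c['Rw'].T@(np.array(P)-c['o']); return (K[0,0]*d[0]/-d[2]+K[0,2]).round(),(-K[1,1]*d[1]/-d[2]+K[1,2]).round()
print('tip',proj(np.array(read_state()['tool_pos'])+.084*R.from_rotvec(read_state()['ee_rot']).as_matrix()[:,2]),'edge corners',proj([.517,0,.0795]),proj([.5185,-.06,.0795]))
E
```

```text
6.225 [ 0.24  0.92 -1.05  2.55  1.79  1.35 -0.77] [46.23  0.29 12.79] turn [-0.    0.    0.01] [-0.03  0.72 -0.3 ] tool z [ 0.47 -0.34 -0.81] tip [50.16 -2.59  5.95]
tip (np.float64(324.0), np.float64(293.0)) edge corners (np.float64(370.0), np.float64(356.0)) (np.float64(255.0), np.float64(334.0))
```

View pics/w1.png

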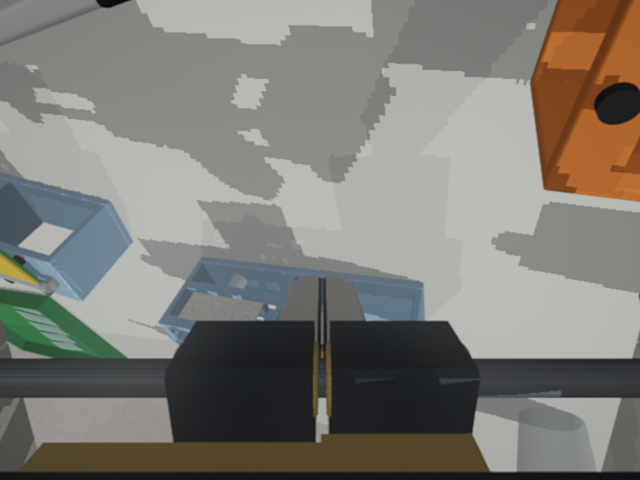

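The wrist view shows the closed fingertips at about (324,290), with the red rack's front face behind them. The flag itself is hidden by the fingers. Now I'll slip under the edge.

Request:
arm_command --series '[[0, [0.6, 0, 0], [0, 0, 0]], [0, [1.2, 0, 0], [0, 0, 0]], [0, [1.8, 0, 0.1], [0, 0, 0]], [0, [1.9, 0, 0.6], [0, 0, 0]], [0, [1.9, 0, 1.1], [0, 0, 0]]]'

```text
time_s: 6.9
tool_pos: [0.4814, 0.0031, 0.1392]
ee_rot: [1.876, 1.697, 0.163]
contact_force: [-0.4, -0.1, -0.2]
width: 0.007
```

```bash
python3 st.py
cat > look.py <<'E'
import sys
from geo import *
s=read_state(); T=np.array(s['tool_pos'])+.084*R.from_rotvec(s['ee_rot']).as_matrix()[:,2]; print('theta model',theta(T,R.from_rotvec(s['ee_rot']).as_matrix()))
for n in ('scene','side'):
    c=cam(n); hsv=cv2.cvtColor(c['color'],cv2.COLOR_RGB2HSV)
    save(c,'tmp_'+n)
    for nm,lo,hi in (('yel',(18,110,60),(35,255,255)),('grn',(50,110,30),(80,255,255))):
        P=cloud(c,cv2.inRange(hsv,lo,hi)>0); P=P[(abs(P[:,0]-.5865)<.085)&(abs(P[:,1]+.03)<.04)&(P[:,2]>.04)&(P[:,2]<.2)]
        if len(P)>15:
            d=P-np.median(P,0); v=np.linalg.svd(d,full_matrices=False)[2][2]; v*=np.sign(v[2])
            print(n,nm,len(P),np.median(P,0)*100,'normal',v,'ang',np.degrees(np.arctan2(v[0],v[2])))
    C=cloud(c,regions_of('rack_red',n)[0]['pixels']) if regions_of('rack_red',n) else np.zeros((0,3)); C=C[(C[:,2]>.055)&(C[:,2]<.068)]
    if len(C)>20: rr=cv2.minAreaRect((C[:,:2]*1000).astype(np.float32)); print(n,'rack top',rr)
E
python3 look.py
```

```text
6.9 [ 0.27  0.89 -1.05  2.5   1.77  1.31 -0.69] [48.14  0.31 13.92] turn [-0.    0.    0.01] [-0.39 -0.05 -0.15] tool z [ 0.47 -0.34 -0.81] tip [52.07 -2.57  7.08]
theta model 18.58790774936931
scene yel 768 [55.26 -2.93  8.37] normal [0.29 0.01 0.96] ang 17.06405205697277
scene rack top ((588.1473388671875, -73.08708953857422), (53.1015739440918, 179.83889770507812), 1.6822454929351807)
side yel 419 [55.28 -2.85  8.35] normal [0.31 0.   0.95] ang 18.019350075485946
```

Request:
arm_command --series '[[0, [0.1, 0, 0.6], [0, 0, 0]], [0, [0.4, 0, 1.2], [0, 0, 0]], [0, [0.7, 0, 1.8], [0, 0, 0]], [0, [1.05, 0, 2.4], [0, 0, 0]], [0, [1.4, 0, 2.9], [0, 0, 0]]]'

```text
time_s: 7.82
tool_pos: [0.4958, 0.0032, 0.1684]
ee_rot: [1.876, 1.696, 0.164]
contact_force: [-0.5, -1.2, -0.2]
width: 0.002
```

Request:
arm_command --series '[[0, [0.35, 0, 0.4], [0, 0, 0]], [0, [0.75, 0, 0.8], [0, 0, 0]], [0, [1.15, 0, 1.15], [0, 0, 0]], [0, [1.6, 0, 1.45], [0, 0, 0]], [0, [2.1, 0, 1.6], [0, 0, 0]]]'

```text
time_s: 8.45
tool_pos: [0.5167, 0.0032, 0.184]
ee_rot: [1.875, 1.697, 0.163]
contact_force: [-0.4, 0.3, 0.7]
width: 0.007
```

```bash
python3 st.py;python3 look.py
```

```text
8.45 [ 0.35  0.79 -1.08  2.4   1.69  1.22 -0.5 ] [51.67  0.32 18.4 ] turn [-0.    0.    0.01] [-0.39  0.32  0.72] tool z [ 0.47 -0.34 -0.81] tip [55.61 -2.57 11.56]
theta model 67.78531330717206
scene yel 727 [57.32 -2.86 10.65] normal [0.92 0.02 0.39] ang 66.7417947731086
scene rack top ((588.6911010742188, -73.20653533935547), (53.142059326171875, 179.59678649902344), 1.4620273113250732)
side yel 177 [57.34 -2.77 10.79] normal [0.92 0.02 0.4 ] ang 66.68396906707598
side grn 22 [56.06 -0.14 12.72] normal [0.91 0.03 0.41] ang 65.6265547574981
side rack top ((587.7927856445312, -63.881690979003906), (49.99889373779297, 173.77914428710938), 0.975755512714386)
```

View pics/tmp_scene.png

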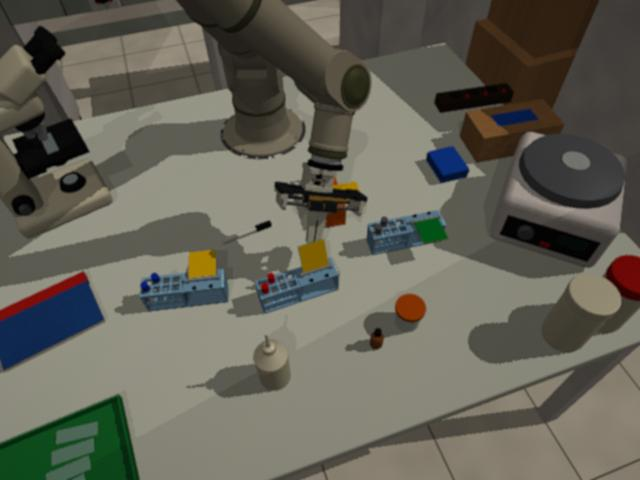

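The flag is at 67° and the rack hasn't moved. I'll carry it past upright.

Request:
arm_command --series '[[0, [0.6, 0, 0.2], [0, 0, 0]], [0, [1.2, 0, 0.4], [0, 0, 0]], [0, [1.8, 0, 0.45], [0, 0, 0]], [0, [2.4, 0, 0.45], [0, 0, 0]], [0, [3.0, 0, 0.4], [0, 0, 0]]]'

```text
time_s: 9.38
tool_pos: [0.5469, 0.0032, 0.1878]
ee_rot: [1.876, 1.697, 0.163]
contact_force: [-0.9, 0.2, 1.7]
width: 0.003
```

Request:
arm_command --series '[[0, [0.6, 0, -0.15], [0, 0, 0]], [0, [1.2, 0, -0.4], [0, 0, 0]], [0, [1.8, 0, -0.7], [0, 0, 0]], [0, [2.3, 0, -1.05], [0, 0, 0]], [0, [2.8, 0, -1.5], [0, 0, 0]]]'

```text
time_s: 10.0
tool_pos: [0.5748, 0.0032, 0.1725]
ee_rot: [1.876, 1.697, 0.163]
contact_force: [-0.5, -0.3, 0.6]
width: 0.005
```

```bash
python3 st.py;python3 look.py
```

```text
10.0 [ 0.36  0.84 -1.04  2.29  1.72  1.21 -0.39] [57.48  0.32 17.25] turn [-0.    0.    0.01] [-0.46 -0.28  0.64] tool z [ 0.47 -0.34 -0.81] tip [61.42 -2.56 10.41]
theta model 141.40323914974033
scene yel 23 [63.64 -2.96 11.83] normal [-0.86 -0.01  0.52] ang -58.91118062137615
scene grn 114 [62.05 -3.71 10.6 ] normal [-0.7  -0.03  0.71] ang -44.45222289429154
scene rack top ((588.3359375, -73.44282531738281), (53.971370697021484, 179.69842529296875), 0.9136961698532104)
side grn 137 [62.77 -2.41 11.25] normal [-0.71 -0.02  0.7 ] ang -45.3867498030155
side rack top ((586.475341796875, -21.389938354492188), (48.69837951660156, 86.54285430908203), 0.7492814064025879)
```

Request:
arm_command --series '[[0, [0.4, 0, -0.4], [0, 0, 0]], [0, [0.5, 0, -0.8], [0, 0, 0]], [0, [0.4, 0, -1.2], [0, 0, 0]], [0, [0.2, 0, -1.6], [0, 0, 0]], [0, [0, 0, -2.0], [0, 0, 0]]]'

```text
time_s: 10.92
tool_pos: [0.5742, 0.0033, 0.1525]
ee_rot: [1.875, 1.697, 0.163]
contact_force: [0.6, 0.7, 1.0]
width: 0.005
```

```bash
python3 st.py;python3 look.py
```

```text
10.925 [ 0.34  0.88 -1.02  2.3   1.76  1.22 -0.43] [57.42  0.33 15.25] turn [-0.  0.  0.] [0.56 0.67 0.97] tool z [ 0.47 -0.34 -0.81] tip [61.36 -2.56  8.42]
theta model 172.41575574065837
scene yel 57 [57.59 -0.23 19.16] normal [0.37 0.27 0.89] ang 22.471573584554218
scene grn 422 [62.91 -3.42  8.66] normal [-0.33 -0.02  0.95] ang -19.04071214402367
scene rack top ((588.3194580078125, -73.19904327392578), (54.52543640136719, 179.61410522460938), 1.349404215812683)
side grn 252 [63.6  -2.4   8.69] normal [-0.31 -0.01  0.95] ang -18.170159300702462
side rack top ((582.2073974609375, -8.144302368164062), (68.75430297851562, 24.45245361328125), 67.31224060058594)
```

Request:
arm_command --series '[[0, [0.1, 0, -0.2], [0, 0, 0]], [0, [0.1, 0, -0.4], [0, 0, 0]], [0, [0.1, 0, -0.55], [0, 0, 0]], [0, [0.1, 0, -0.7], [0, 0, 0]]]'

```text
time_s: 11.72
tool_pos: [0.5756, 0.0032, 0.1458]
ee_rot: [1.875, 1.696, 0.163]
contact_force: [-0.5, -1.3, 4.1]
width: 0.006
```

```bash
python3 st.py;python3 look.py
```

```text
11.725 [ 0.34  0.89 -1.01  2.29  1.77  1.23 -0.44] [57.56  0.32 14.58] turn [-0.    0.    0.01] [-0.5  -1.29  4.09] tool z [ 0.47 -0.34 -0.81] tip [61.5  -2.57  7.75]
theta model 187.6228212991166
scene yel 50 [57.72 -0.27 18.52] normal [0.71 0.09 0.7 ] ang 45.6964845011591
scene grn 564 [63.09 -3.31  7.27] normal [-0.01 -0.    1.  ] ang -0.6928717908484235
scene rack top ((589.299072265625, -72.92407989501953), (180.87985229492188, 55.92334747314453), 89.7861099243164)
side grn 255 [63.83 -2.38  7.23] normal [ 0.02 -0.03  1.  ] ang 1.2538574991182394
side rack top ((588.662841796875, -86.34502410888672), (124.70305633544922, 94.66004180908203), 71.80802917480469)
```

It lies flat and the finger felt the stop (4 N). I'll lift straight off and move clear.

Request:
arm_command --series '[[0, [0, 0, 0.6], [0, 0, 0]], [0, [0, 0, 2], [0, 0, 0]], [0, [0, 0, 5], [0, 0, 0]], [0, [-1, 0, 9], [0, 0, 0]], [0, [-2, 0, 14], [0, 0, 0]]]'

```text
time_s: 12.65
tool_pos: [0.5547, 0.0034, 0.2871]
ee_rot: [1.876, 1.698, 0.162]
contact_force: [-0.0, -1.0, 0.2]
width: 0.004
```

Request:
arm_command --series '[[0, [-1, 2, 4], [0, 0, 0]], [0, [-2, 4, 8], [0, 0, 0]], [0, [-2, 6, 10], [0, 0, 0]], [0, [-2, 6, 10], [0, 0, 0]], [0, [-2, 6, 10], [0, 0, 0]]]'

```text
time_s: 13.28
tool_pos: [0.535, 0.0622, 0.3851]
ee_rot: [1.876, 1.697, 0.161]
contact_force: [0.4, -0.8, -0.6]
width: 0.003
```

```bash
python3 st.py;python3 look.py
python3 - <<'E'
from h import *
for n in ['scene','side']:
    c=cam(n)
    for l in ['rack_red','rack_blue','rack_grey','oil_bottle','wash_bottle','specimen_cup','slide_box','marker']:
        for m in mark_of(l,n)[:2]: print(n,l,round(m['confidence'],2),np.round(m['centre']))
E
```

```text
13.275 [ 0.44  0.44 -1.23  2.13  1.21  1.14  0.02] [53.5   6.22 38.51] turn [ 0.   -0.    0.01] [ 0.39 -0.81 -0.56] tool z [ 0.47 -0.34 -0.81] tip [57.43  3.32 31.67]
theta model 0
scene grn 689 [62.51 -2.81  7.27] normal [-0. -0.  1.] ang -0.254547803749358
scene rack top ((606.10107421875, -72.51435852050781), (88.55963897705078, 179.6722412109375), 1.43605637550354)
side grn 444 [62.43 -2.6   7.21] normal [ 0.01 -0.01  1.  ] ang 0.6464115746844841
side rack top ((609.7305297851562, -71.90662384033203), (94.17286682128906, 184.18020629882812), 0.783621072769165)
scene rack_red 0.84 [293. 294.]
scene rack_blue 0.82 [198. 326.]
scene rack_blue 0.6 [296. 185.]
scene rack_grey 0.6 [240. 400.]
scene oil_bottle 0.5 [343. 373.]
scene oil_bottle 0.46 [239. 378.]
scene wash_bottle 0.79 [375. 278.]
scene specimen_cup 0.85 [321. 406.]
scene slide_box 0.59 [172. 446.]
scene marker 0.65 [319. 405.]
scene marker 0.57 [233. 237.]
side rack_red 0.65 [228. 311.]
side rack_blue 0.9 [278. 412.]
side rack_blue 0.54 [168. 339.]
side rack_grey 0.64 [226. 315.]
side rack_grey 0.57 [317. 326.]
side oil_bottle 0.61 [259. 239.]
side wash_bottle 0.84 [199. 253.]
side wash_bottle 0.51 [196. 311.]
side specimen_cup 0.74 [286. 249.]
side slide_box 0.84 [416. 417.]
side slide_box 0.61 [230. 312.]
side marker 0.7 [260. 239.]
side marker 0.55 [207. 385.]
```

View pics/tmp_side.png

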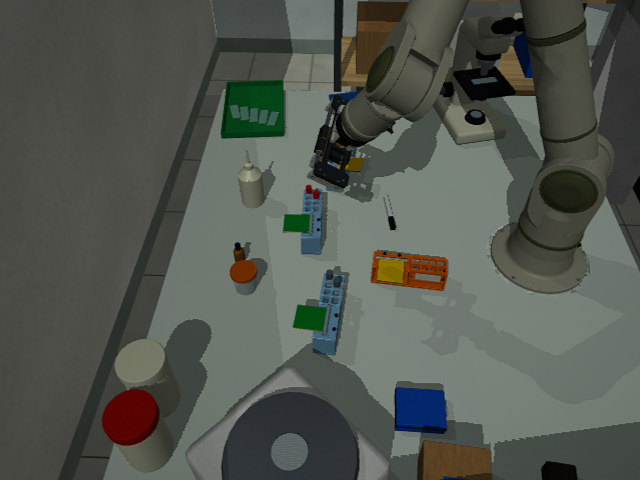

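View pics/tmp_scene.png

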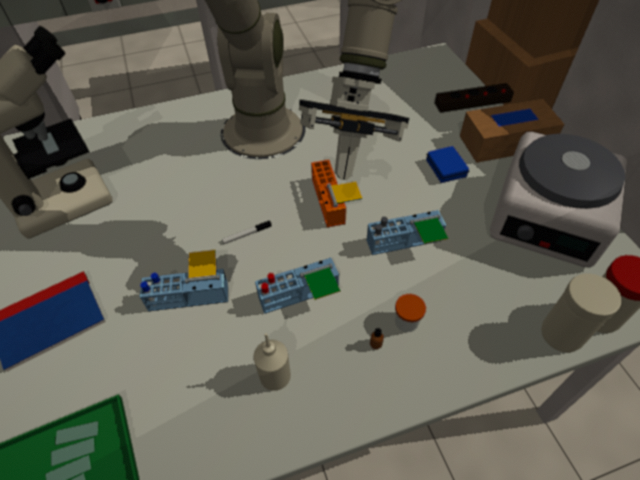

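The red flag is green side up in both views (scene (322,280), side (297,223)), and the other things look as they did. The blue flag looks darker, probably in the arm's shadow. I'll check its angle before handing in.

Run:
```python
from h import *
c=cam('scene'); ok=[]
for f in ('pics/scene.png','now'):
    im=c['color'] if f=='now' else cv2.imread(f)[...,::-1]
    m=cv2.inRange(cv2.cvtColor(np.ascontiguousarray(im),cv2.COLOR_RGB2HSV),(15,110,40),(38,255,255)); m[:,:180]=0; m[:,225:]=0; m[:240]=0; m[285:]=0
    print(f,cv2.boundingRect(m),(m>0).sum())
    if f=='now':
        P=cloud(c,m>0); v=np.linalg.svd(P-np.median(P,0),full_matrices=False)[2][2]; print('blue flag tilt',np.degrees(np.arccos(abs(v[2]))),np.median(P,0))
        if np.degrees(np.arccos(abs(v[2])))<13: print(close_job())
```

```text
pics/scene.png (188, 250, 28, 28) 710
now (188, 250, 29, 28) 703
blue flag tilt 17.770302311072246 [ 0.49060625 -0.26371152  0.07644452]
```

The blue flag's outline is the same as at the start (box and area unchanged), and its median height of 76 mm corresponds to about 7°. The 18° fit comes from edge outliers in a raw SVD, so I'm handing in.

```bash
python3 -c "
from station import close_job; print(close_job())"
```

```text
the job is handed in; nothing more can be done
None
```

The red rack's flag now lies flat to the rear with its green face up, and I handed the job in after about 13.5 s of robot time. I led it over with the closed fingertips, slanted under its front edge, in small steps. The highest force reading with the finger on the flag was about 4 N, at the final stop.

**Flag:** after I moved the arm clear, both cameras measured it within 1° of flat, with its top face at 72 mm.

**Red rack:** its top outline in the scene camera stayed within about 1 mm of where it started, through to the last step before flat. The side camera's fits were unreliable once the arm hid part of the rack. After that the turned flag counted as part of the outline in both views.

**Other things:** the other two racks, bottles, cup, slide box and marker showed at their starting pixels to within about 4 pixels. I checked the tubes and the grey flag by eye only.

**Disagreeing checks:**
- **Blue flag:** a last plane fit gave an 18° tilt, above its stated starting range. Its outline and area in the image were unchanged and its height corresponds to about 7°. I put the 18° down to outlying points and did not repeat the fit.
- **Slant:** a 45° slant straight ahead was out of reach. I used about 30° with some sideways lean instead.

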